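# Pack the empty canister, present the loaded one in the vice

### The job

Of the two look-alike metal canisters standing on the bench one holds a specimen and the other is empty; only comparing their weights in the hand can tell which. Stand the empty, lighter one upright in either round seat of the open case and shut the case's lid, then lower the loaded, heavier one upright between the open jaws of the small vice until it is fully down, and finish while still holding it there, so that a colleague can tighten the vice on it. Keep both canisters upright all the time and do not disturb the tweezers and the steel cup.

Things in the scene. Friction and masses are not known exactly. Their poses are not given: they have to be found in the camera images.
- canister_a_center (a point): One of two look-alike capped metal canisters, upright, 24 mm across, 70 mm tall, rigid, cap and body one piece, foot edge bevelled 3 mm. This point is its centre, 35 mm above its foot; z up along it. Nothing outside shows which is the loaded one: it weighs at least two and a half times as much as the empty one. Neither weighs over 0.55 kg.
- canister_b_center (a point): The other of two look-alike capped metal canisters, upright, 24 mm across, 70 mm tall, rigid, cap and body one piece, foot edge bevelled 3 mm. This point is its centre, 35 mm above its foot; z up along it. Nothing outside shows which is the loaded one: it weighs at least two and a half times as much as the empty one. Neither weighs over 0.55 kg.
- case: Small grey plastic storage case fixed on the bench, 84 (its x) x 96 (its y) mm, rim 36 mm above the bench; origin at the centre of its underside, x points from its front to its hinge side, z up. Inside is dark foam (top 33 mm above the bench) with two round seats 31 mm across, 28 mm deep. Its deep lid stands open behind it; shut, its top is 84 mm above the bench.
- seat_0 (a point): Centre of the floor of one seat of the case, 5 mm above the bench: at x 0, y -20 mm in the case's frame. A canister in a seat stands out 42 mm above the foam.
- seat_1 (a point): Centre of the floor of the other seat of the case, 5 mm above the bench: at x 0, y +20 mm in the case's frame.
- case_lid (a joint): Lid angle, rad: 0 shut, about 1.8 at start (open, leaning back). Hinge line along the case's y at x +42, z +36 mm. The lid is a hollow box, 84 mm from hinge to front, 48 mm deep, 0.11 kg; open, its top face looks away from the case, some 65 mm behind the hinge line at 96 mm over the bench. It stays open above 0.9 rad; pulled over from behind to under 0.7 it falls shut, damped.
- lid_edge (a point): Middle of the edge where the lid's top face meets its front face (on the lid, moves with it): 84 mm from the hinge line along the lid and 48 mm out.
- vice: Small steel toolmaker's vice fixed on the bench, 50 (its x) x 130 (its y) mm, jaws 40 mm high above the bench; origin at the centre of its underside, its y runs across the jaws, z up.
- vice_jaw (a joint): Opening of the moving jaw, m: about 0.027 at the start, open nearly as far as it goes (0.028). The free gap between the jaws is this value plus 1 mm, along the vice's y; the jaws are 48 mm long along its x. Slides with 3 N of friction.
- vice_gap (a point): Middle of the floor of the gap between the jaws: x 0, y +22.8 mm in the vice's frame, axes as the vice's, 12 mm above the bench, 28 mm below the jaw tops. The floor is a slot 28 mm wide along x between two flat rails 18 mm above the bench; a canister is fully down on the slot's floor or on the rails.
- tweezers: Steel tweezers lying flat, 14 x 127 x 10 mm; bystander.
- parts_cup: Open steel parts cup, 60 mm across, 30 mm high; bystander.
Mind the look-alikes: they are no part of the job. What is shaped like the part that bears canister_a_center but blue is not meant. Leave any green look-alike of the case alone.

How it is judged (in metres and radians):
On the way, in this order (a step that is already met when the one before it is completed fails the run):
1. the empty canister stands let go and upright in a seat of the case ((((horizontal distance between canister_a_center and seat_0 below 0.008 m or horizontal distance between canister_a_center and seat_1 below 0.008 m) and height (world z) of canister_a_center below 0.047 m and angle between canister_a_center's own z axis and vertical below 0.15 rad and contact force between canister_a and case between 0.4 and 2 N and contact force between canister_a and the fingers below 0.05 N) or ((horizontal distance between canister_b_center and seat_0 below 0.008 m or horizontal distance between canister_b_center and seat_1 below 0.008 m) and height (world z) of canister_b_center below 0.047 m and angle between canister_b_center's own z axis and vertical below 0.15 rad and contact force between canister_b and case between 0.4 and 2 N and contact force between canister_b and the fingers below 0.05 N))), for 0.2 s.
2. the lid is shut over it (value of joint case_lid below 0.06 rad and (((horizontal distance between canister_a_center and seat_0 below 0.008 m or horizontal distance between canister_a_center and seat_1 below 0.008 m) and height (world z) of canister_a_center below 0.047 m and angle between canister_a_center's own z axis and vertical below 0.15 rad and contact force between canister_a and case between 0.4 and 2 N and contact force between canister_a and the fingers below 0.05 N) or ((horizontal distance between canister_b_center and seat_0 below 0.008 m or horizontal distance between canister_b_center and seat_1 below 0.008 m) and height (world z) of canister_b_center below 0.047 m and angle between canister_b_center's own z axis and vertical below 0.15 rad and contact force between canister_b and case between 0.4 and 2 N and contact force between canister_b and the fingers below 0.05 N))), for 0.2 s.
At the end, for the whole second after the job is handed in: Lid shut (under 0.06 rad); empty canister let go in a seat: 8 mm, fully down, 0.15 rad, pressing on the case with under 2 N (the loaded one: over 3 N). Loaded one in the vice gap: 20 mm along, 8 mm across, centre under 62 mm high, 0.12 rad, at rest, gripped with over 2 N (value of joint case_lid below 0.06 rad and (((horizontal distance between canister_a_center and seat_0 below 0.008 m or horizontal distance between canister_a_center and seat_1 below 0.008 m) and height (world z) of canister_a_center below 0.047 m and angle between canister_a_center's own z axis and vertical below 0.15 rad and contact force between canister_a and case between 0.4 and 2 N and contact force between canister_a and the fingers below 0.05 N and x of canister_b_center in the frame of vice_gap between -0.02 and 0.02 m and y of canister_b_center in the frame of vice_gap between -0.008 and 0.008 m and height (world z) of canister_b_center below 0.062 m and angle between canister_b_center's own z axis and vertical below 0.12 rad and contact force between canister_b and the fingers above 2 N and linear speed of canister_b below 0.02 m/s) or ((horizontal distance between canister_b_center and seat_0 below 0.008 m or horizontal distance between canister_b_center and seat_1 below 0.008 m) and height (world z) of canister_b_center below 0.047 m and angle between canister_b_center's own z axis and vertical below 0.15 rad and contact force between canister_b and case between 0.4 and 2 N and contact force between canister_b and the fingers below 0.05 N and x of canister_a_center in the frame of vice_gap between -0.02 and 0.02 m and y of canister_a_center in the frame of vice_gap between -0.008 and 0.008 m and height (world z) of canister_a_center below 0.062 m and angle between canister_a_center's own z axis and vertical below 0.12 rad and contact force between canister_a and the fingers above 2 N and linear speed of canister_a below 0.02 m/s))); the arm keeps its last pose, push and grip.
It fails at once if a canister is tipped (over 0.6 rad) (angle between any of canister_a_center, canister_b_center's own z axis and vertical above 0.6 rad).
It fails at once if the tweezers or the cup is moved by more than 15 mm (distance of any of tweezers, parts_cup from where it was at the start of the episode above 0.015 m).
It also fails if it takes over 72 s, if anything falls off the work surface, if the arm or the gripper's body presses on something with over 40 N, if the wrist force passes 120 N, or if a joint passes its speed limit or range.

### The arm

A 7-joint arm with a two-finger parallel gripper is mounted at the origin on a cart in front of the work surface, level with it; the furniture and walls round the work are solid. World frame = base frame: x ahead of the robot, y to its left, z up, the work surface at z = 0. Lengths are in m, angles in degrees, forces in N, time in s.
With the tool pointing down it reaches from about 0.425 to 0.875 m from the base axis. Payload 4.7 kg.
Tool frame: the origin (TCP) lies at the very end of the fingers, on their centre line; the grasp point (between the pads) lies 19 mm behind it; z points along the fingers, y is the line along which they close (so a half turn about z gives the same grasp; the last joint's range is limited). The gripper opens to 87 mm and grips with 3 to 60 N. Pads are 19 mm wide; open, the fingers measure 117 mm over their backs; the gripper's body (75 mm by 190 mm) begins 51 mm behind the grasp point.
Start: joints at [77.298, 18.392, -4.016, 83.108, 1.295, 78.541, -3.26], TCP at [0.152, -0.632, 0.223] pointing down, gripper open.
Joint ranges: [-163.93, 163.93], [-17.29, 119.83], [-79.2, 71.16], [3.27, 140.29], [-89.18, 269.18], [5.43, 117.66], [-154.24, 154.24]. Speed limits (degrees/s): [147.25, 147.25, 180, 180, 180, 180, 180].

### API

Orientations are given as [roll, pitch, yaw] about the fixed x, y, z axes, in that order (R = Rz(yaw) Ry(pitch) Rx(roll)).
In Python, from cell import get_obs, eyes, env gives the robot as it stands.
- The arm moves only by the tool servo_tool, never from a script. Its argument "series" is a list that holds one entry, the list of rows, each a list of 7 numbers: the shift along the tool's x, y, z in units of 300 mm (1.0 is 300 mm), then the turn, a rotation vector about the tool's x, y, z in units of pi rad (1.0 is pi rad), then the opening, from 0 (shut) to 1 (fully open). In form: [[[tx, ty, tz, wx, wy, wz, gripper], ...]]. A call has 1 to 12 rows; each row is the pose to reach, as a shift and turn from the pose commanded when the call began, along the tool's axes at that moment, turning the shorter way round; what a row does not reach only later rows make up. A row lasts 1/12 s, in which the tool goes at most 41.7 mm and 7.16 degrees, less where a joint would pass 70% of its speed; a pose out of reach is approached as far as the arm can. A call with a number of a shift or a turn outside -1 to 1 is refused whole. A call with a gripper value outside its range is refused whole. The fingers move at their own pace and stop on an object; "grip_force" is the grip in N (left out, the last holds). Time passes only in rows, so rows that repeat a pose let the fingers close. It gives the time, the measured TCP pose, the force, the opening and the grip force at its end, in the units of the state.
- get_obs(): the state, without advancing time (a new reading comes with each control period).
- eyes.read_camera(name): name is "side" or "top"; returns a dict with "frame" (384x512x3 uint8, red, green, blue), "depth" (384x512 float32, m along the optical axis (not along the pixel's ray), 0 where there is no reading), "fx", "fy", "cx", "cy" (pixels), "origin" and "rotation" of the camera in the world. Camera axes: x right, y down, z forward; pixel columns grow to the right and rows downward; lengths in m; the calibration is good to about 2 mm. A picture is of the moment at which its call begins.
- env.sign_off(): hands the job in; it is judged then, once.
The state is a dict: "time_s": time; "qpos": joint angles; "joint_velocities": joint speeds; "effort": joint torques, N m; "tool_pos": TCP position; "tool_rot": TCP orientation; "force": force on the tool from outside, world axes, zero at the start; "wrist_torque": the same for the moment, N m; "grip_width": finger opening in m; "grasp_force": force on a finger pad.
Only numpy, scipy, OpenCV 4.12 (cv2) and the standard library are available. Lean on these libraries where they do the work, as an engineer would, in place of code of your own. Each camera call takes 0.05 s, during which the arm holds its last target. There are 200 camera calls.

## Working session

There is one attempt and no reset: what is moved stays moved. The work goes in short steps, Python scripts to look and compute and a tool call to move; the robot and the scene stay as the last step left them, time stands still between calls to the robot, and variables do not carry over. Pictures are saved under pics/ and viewed, at most 10 in all, crops included, and the job is handed in when it is done.

Besides the shell and the picture viewer there is one more tool, called after "Request:" as name(argument=value, ...) on one line, values as JSON. servo_tool: Moves the arm, as the interface text tells. Shifts and turns lie within -1 to 1; 1 stands for 300 mm of shift or pi rad of turn. Its arguments: {"type":"object","properties":{"series":{"type":"array"},"grip_force":{"type":"number"}},"required":["series"]}

```bash
mkdir -p pics; ls
cat > h.py <<'E'
import numpy as np, cv2
from cell import get_obs, eyes, env
def cam(n):
    c=eyes.read_camera(n); c['R']=np.array(c['rotation']); c['o']=np.array(c['origin']); return c
def cloud(c):
    d=c['depth']; v,u=np.mgrid[:d.shape[0],:d.shape[1]]
    p=np.stack([(u-c['cx'])/c['fx']*d,(v-c['cy'])/c['fy']*d,d],-1)
    return p@c['R'].T+c['o']
def ray(c,u,v,z):
    d=c['R']@np.array([(u-c['cx'])/c['fx'],(v-c['cy'])/c['fy'],1]); return c['o']+d*(z-c['o'][2])/d[2]
def save(n,im,s=1):
    cv2.imwrite('pics/'+n,cv2.resize(im[:,:,::-1],None,fx=s,fy=s,interpolation=cv2.INTER_CUBIC))
E
python3 - <<'E'
from h import *
for n in('top','side'):
    c=cam(n); save(n+'0.png',c['frame'],1.5); print(n,c['o'],c['R'].tolist(),c['fx'])
    np.savez(n+'0.npz',**{k:np.array(v) for k,v in c.items()})
print(get_obs())
E
```

```text
pics
top [ 0.41871457 -0.14999733  1.03147126] [-168.01288215383966, -0.13835615892975223, -82.85072363270925] 403.56228147597824
side [ 0.34349406 -0.72152062  0.65086861] [-132.59681704465845, 0.9344605433495577, -26.658315741096263] 358.4416530960169
{'time_s': 0.1, 'qpos': array([77.2997872 , 18.43490361, -4.01609859, 83.16594212,  1.29429957,
       78.54087087, -3.2585592 ]), 'joint_velocities': array([ 0.02461929, -0.11705083, -0.09251001, -0.26874394,  0.03251241,
       -0.04457166, -0.01104783]), 'effort': array([-2.73965861e-04, -4.92572558e+01, -4.05804282e-01, -3.13399673e+01,
       -6.41330355e-02,  3.94756801e-02,  2.98850080e-05]), 'tool_pos': array([ 0.15167915, -0.6315615 ,  0.22158718]), 'tool_rot': array([-1.79903476e+02,  4.49104756e-03,  1.35116067e+01]), 'force': array([-0.35860707,  0.80111716, -0.55654479]), 'wrist_torque': array([-0.04777916, -0.01953566, -0.00278521]), 'grasp_force': 0.0, 'grip_width': 0.08697008617930464}
```

```bash
sed -i "s/c\['R'\]=np.array(c\['rotation'\])/c['R']=Rot.from_euler('xyz',c['rotation'],degrees=True).as_matrix()/; 1a from scipy.spatial.transform import Rotation as Rot" h.py; head -5 h.py
```

```text
import numpy as np, cv2
from scipy.spatial.transform import Rotation as Rot
from cell import get_obs, eyes, env
def cam(n):
    c=eyes.read_camera(n); c['R']=Rot.from_euler('xyz',c['rotation'],degrees=True).as_matrix(); c['o']=np.array(c['origin']); return c
```

View pics/top0.png

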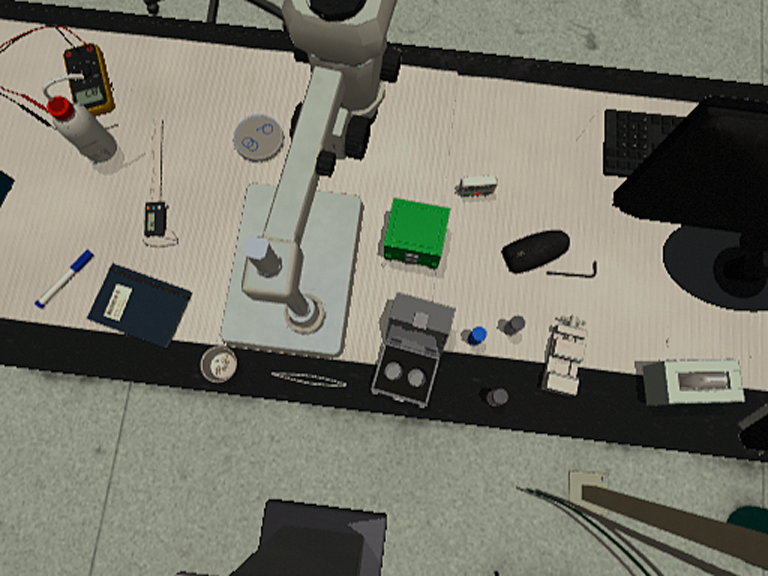

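View pics/side0.png

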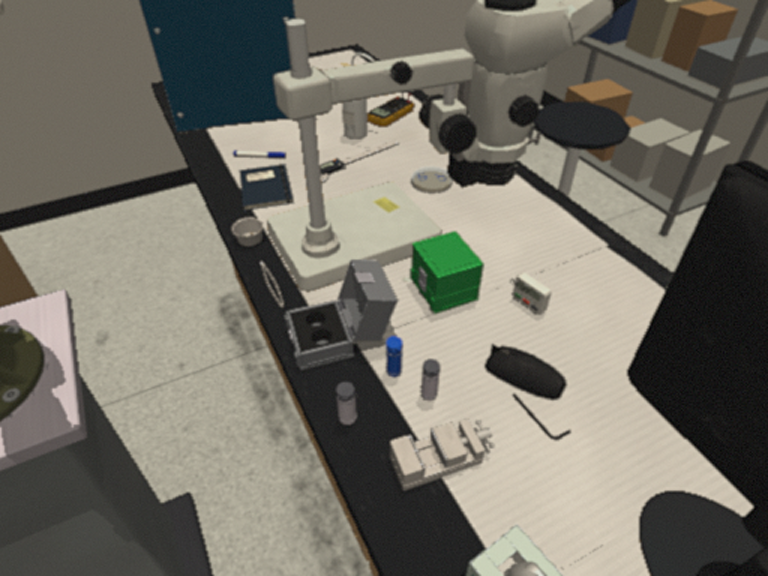

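```bash
cat > m.py <<'E'
from h import *
def load(n):
    z=dict(np.load(n+'0.npz')); z['R']=Rot.from_euler('xyz',z['rotation'],degrees=True).as_matrix(); z['o']=z['origin']; return z
T=load('top');S=load('side')
E
python3 - <<'E'
from m import *
P=cloud(T);Q=cloud(S)
for u,v in[(498,396),(514,325),(478,336),(408,385),(415,310),(565,353),(220,365),(310,380)]:
    print((u,v),P[int(v/1.5),int(u/1.5)].round(3))
for u,v in[(346,400),(430,370),(394,345)]: print('side',(u,v),Q[int(v/1.5),int(u/1.5)].round(3))
for nm,C,box in(('a',(332,264),9),('b',(343,216),9),('blue',(318.6,222.5),9)):
  for cn,c,pc in(('top',T,P),('side',S,Q)):
    p0=P[int(C[1]),int(C[0])]
    m=(np.hypot(pc[...,0]-p0[0],pc[...,1]-p0[1])<.03)&(pc[...,2]>.064)&(pc[...,2]<.078)
    q=pc[m]; r=cv2.minEnclosingCircle(q[:,:2].astype(np.float32)); print(nm,cn,m.sum(),r,np.median(q[:,2]).round(4))
save('topcrop.png',T['frame'][180:290,230:420],4)
E
```

```text
(498, 396) [ 0.488 -0.316  0.07 ]
(514, 325) [ 0.605 -0.33   0.071]
(478, 336) [ 0.579 -0.274  0.069]
(408, 385) [ 0.491 -0.174  0.033]
(415, 310) [ 0.602 -0.168  0.107]
(565, 353) [ 0.574 -0.422  0.041]
(220, 365) [ 0.486  0.148 -0.001]
(310, 380) [ 0.481 -0.007 -0.004]
side (346, 400) [ 0.483 -0.33   0.063]
side (430, 370) [ 0.602 -0.343  0.07 ]
side (394, 345) [ 0.578 -0.283  0.071]
a top 87 ((0.48746782541275024, -0.3187335729598999), 0.01215586718171835) 0.0692
a side 118 ((0.48701077699661255, -0.32062920928001404), 0.01247964147478342) 0.0706
b top 81 ((0.6079469919204712, -0.3367009460926056), 0.012250196188688278) 0.0692
b side 105 ((0.6069964170455933, -0.33790871500968933), 0.01269607711583376) 0.0708
blue top 82 ((0.5815227031707764, -0.27681589126586914), 0.012392384931445122) 0.07
blue side 95 ((0.5824651122093201, -0.278492271900177), 0.012297122739255428) 0.0704
```

View pics/topcrop.png

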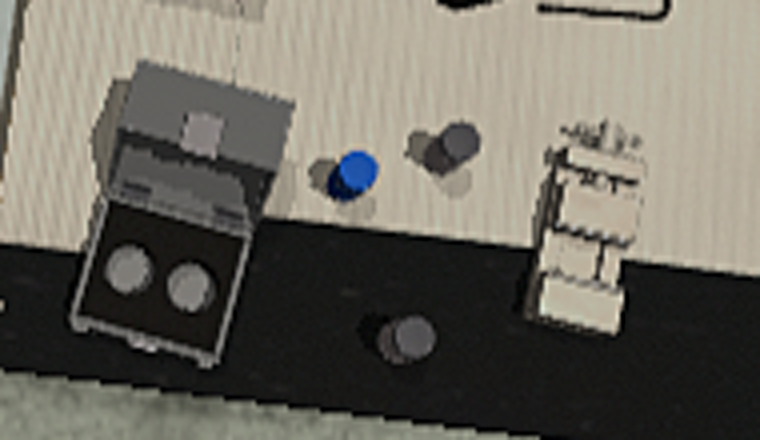

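Run:
```python
from m import *
P=cloud(T);Q=cloud(S)
X,Y,Z=[P[...,i] for i in range(3)]
m=(abs(X-.49)<.06)&(abs(Y+.175)<.07)&(Z<.022)
m[:, :]&=True
n,l,st,ce=cv2.connectedComponentsWithStats(m.astype(np.uint8))
seats=[]
for i in range(1,n):
    if st[i,4]>40: print('hole',st[i],ray(T,*ce[i],.033).round(4))
# rim/case footprint: z .030-.039
for nm,c,pc in(('top',T,P),('side',S,Q)):
  m=(abs(pc[...,0]-.49)<.08)&(abs(pc[...,1]+.175)<.08)&(pc[...,2]>.0345)&(pc[...,2]<.039)
  q=pc[m][:,:2].astype(np.float32); r=cv2.minAreaRect(q); print(nm,'rim',len(q),r)
  m=(abs(pc[...,0]-.57)<.1)&(abs(pc[...,1]+.43)<.06)&(pc[...,2]>.036)&(pc[...,2]<.045)
  n,l,st,ce=cv2.connectedComponentsWithStats(m.astype(np.uint8),connectivity=4)
  for i in range(1,n):
    if st[i,4]>30:
      q=pc[l==i][:,:2].astype(np.float32); r=cv2.minAreaRect(q); print('jaw',st[i],r,cv2.boxPoints(r).round(4).tolist())
  m=(abs(pc[...,0]-.60)<.06)&(abs(pc[...,1]+.17)<.06)&(pc[...,2]>.045)
  q=pc[m]; print('lid',len(q),q.min(0).round(3),q.max(0).round(3))
```

```text
hole [ 242  231   60   54 1296] [ 0.4699 -0.179   0.033 ]
hole [256 241  13  13 118] [ 0.5101 -0.1474  0.033 ]
hole [272 246  12  12 117] [ 0.5041 -0.1867  0.033 ]
top rim 436 ((0.5186269879341125, -0.16948038339614868), (0.09477654099464417, 0.10674498975276947), 81.05352783203125)
jaw [369 226  21  16 229] ((0.5794536471366882, -0.4302302300930023), (0.048028722405433655, 0.029402410611510277), 82.75810241699219) [[0.5618000030517578, -0.4521999955177307], [0.5910000205039978, -0.45590001344680786], [0.597100019454956, -0.4083000123500824], [0.5679000020027161, -0.40459999442100525]]
jaw [364 248  22  16 238] ((0.5242623686790466, -0.42357903718948364), (0.05021831765770912, 0.029165230691432953), 82.63766479492188) [[0.506600022315979, -0.4465999901294708], [0.5354999899864197, -0.450300008058548], [0.5418999791145325, -0.40049999952316284], [0.5130000114440918, -0.3968000113964081]]
lid 808 [ 0.545 -0.23   0.045] [ 0.627 -0.128  0.122]
side rim 568 ((0.5214370489120483, -0.17064186930656433), (0.0982600525021553, 0.11233857274055481), 81.19815063476562)
jaw [287 282  25  26 376] ((0.5790764689445496, -0.43147003650665283), (0.048400141298770905, 0.030454104766249657), 81.59355163574219) [[0.5605000257492065, -0.45320001244544983], [0.5906000137329102, -0.4575999975204468], [0.5976999998092651, -0.4097999930381775], [0.5676000118255615, -0.40529999136924744]]
jaw [260 290  24  28 391] ((0.5236327648162842, -0.42409804463386536), (0.051581788808107376, 0.02902461402118206), 82.65587615966797) [[0.5059000253677368, -0.44780001044273376], [0.5346999764442444, -0.4514999985694885], [0.5412999987602234, -0.4004000127315521], [0.512499988079071, -0.396699994802475]]
lid 1080 [ 0.544 -0.23   0.045] [ 0.626 -0.13   0.12 ]
```

```bash
cat > g.py <<'E'
import sys
from h import *
# usage: g.py x y z yaw [x y z yaw ...]: units from present measured pose
o=get_obs(); p=np.array(o['tool_pos']); R=Rot.from_euler('xyz',o['tool_rot'],degrees=True)
a=list(map(float,sys.argv[1:]))
print('t',round(o['time_s'],2),'p',p.round(4),'rot',np.round(o['tool_rot'],2),'F',np.round(o['force'],2),'w',round(o['grip_width'],4),'gf',round(o['grasp_force'],2),'q',np.round(o['qpos'],0))
for i in range(0,len(a),4):
    G=Rot.from_euler('xyz',[180,0,a[i+3]],degrees=True)
    d=R.inv().apply(np.array(a[i:i+3])-p)/.3; w=(R.inv()*G).as_rotvec()/np.pi
    print(np.r_[d,w].round(4).tolist())
E
python3 - <<'E'
from m import *
P=cloud(T); 
for u,v in[(305,312),(262,255),(300,290),(310,150),(340,100)]: print(P[int(v/1.5),int(u/1.5)].round(3))
E
python3 g.py .32 -.476 .2 -8.7
```

```text
[0.576 0.    0.107]
[0.577 0.003 0.423]
[0.625 0.024 0.039]
[ 0.735 -0.014  0.347]
[ 0.818 -0.037  0.327]
t 0.1 p [ 0.1517 -0.6316  0.2216] rot [-179.9     0.     13.51] F [-0.36  0.8  -0.56] w 0.087 gf 0.0 q [77. 18. -4. 83.  1. 79. -3.]
[0.6667, -0.373, 0.0725, -0.0005, 0.0001, 0.1234]
```

Request:
servo_tool(series=[[[0.33,-0.19,0.03,0,0,0.06,1],[0.667,-0.373,0.0725,-0.0005,0,0.1234,1],[0.667,-0.373,0.0725,-0.0005,0,0.1234,1],[0.667,-0.373,0.0725,-0.0005,0,0.1234,1],[0.667,-0.373,0.0725,-0.0005,0,0.1234,1],[0.667,-0.373,0.0725,-0.0005,0,0.1234,1],[0.667,-0.373,0.0725,-0.0005,0,0.1234,1],[0.667,-0.373,0.0725,-0.0005,0,0.1234,1]]], grip_force=20)

```text
time_s: 0.77
tool_pos: [0.3217, -0.4748, 0.2004]
tool_rot: [179.9, 0.0, -8.5]
force: [-0.3, -1.3, -0.1]
grip_width: 0.0868
grasp_force: 0.0
```

```bash
python3 g.py .4872 -.3197 .15 -8.7
```

```text
t 0.77 p [ 0.3217 -0.4748  0.2004] rot [ 1.7995e+02  2.0000e-02 -8.4600e+00] F [-0.33 -1.33 -0.1 ] w 0.0868 gf 0.0 q [ 61.  10.  -9.  96.   2.  74. -47.]
[0.4698, -0.5928, 0.1672, 0.0003, 0.0001, 0.0014]
```

Request:
servo_tool(series=[[[0.47,-0.593,0.167,0,0,0.0014,1],[0.47,-0.593,0.167,0,0,0.0014,1],[0.47,-0.593,0.167,0,0,0.0014,1],[0.47,-0.593,0.167,0,0,0.0014,1],[0.47,-0.593,0.167,0,0,0.0014,1],[0.47,-0.593,0.167,0,0,0.0014,1],[0.47,-0.593,0.167,0,0,0.0014,1],[0.47,-0.593,0.167,0,0,0.0014,1],[0.47,-0.593,0.167,0,0,0.0014,1]]])

```text
time_s: 1.52
tool_pos: [0.485, -0.3245, 0.1503]
tool_rot: [179.8, 0.0, -9.1]
force: [-0.2, -0.6, 0.5]
grip_width: 0.0867
grasp_force: 0.0
```

```bash
python3 g.py .4872 -.3197 .038 -8.7
python3 - <<'E'
from h import *
F=[]
for i in range(6):
    c=cam('side'); F.append(get_obs()['force'])
print(np.round(F,2)); save('s1.png',c['frame'][120:340,150:400],3)
E
```

```text
t 1.52 p [ 0.485  -0.3245  0.1503] rot [ 1.7984e+02  4.0000e-02 -9.1300e+00] F [-0.18 -0.61  0.52] w 0.0867 gf 0.0 q [ 46.  14. -18.  98.   5.  69. -72.]
[0.005, -0.0181, 0.3742, 0.0009, 0.0003, -0.0024]
[[-0.16 -0.7  -0.23]
 [-0.46  0.24 -0.1 ]
 [ 0.1  -0.41 -0.38]
 [ 0.8  -0.49 -0.39]
 [-0.08 -0.17 -0.24]
 [ 0.08 -0.13 -0.42]]
```

View pics/s1.png

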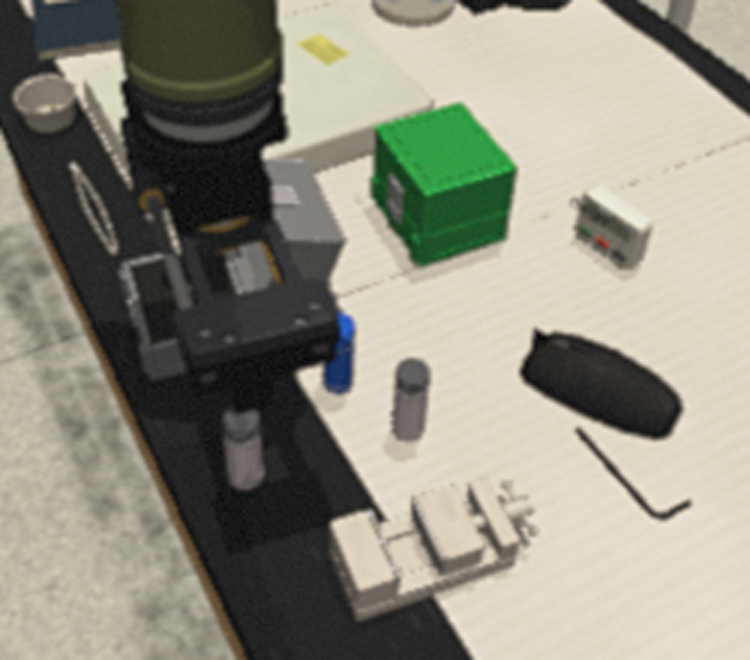

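```bash
python3 g.py .4872 -.3197 .038 -8.7
```

```text
t 1.82 p [ 0.4858 -0.3233  0.1508] rot [ 1.7988e+02 -3.0000e-02 -9.0700e+00] F [ 0.08 -0.13 -0.42] w 0.0869 gf 0.0 q [ 46.  14. -18.  98.   5.  69. -72.]
[0.0024, -0.0132, 0.3758, 0.0007, -0.0002, -0.0021]
```

Request:
servo_tool(series=[[[0.0024,-0.0132,0.1,0.0007,0,-0.002,1],[0.0024,-0.0132,0.2,0.0007,0,-0.002,1],[0.0024,-0.0132,0.29,0.0007,0,-0.002,1],[0.0024,-0.0132,0.35,0.0007,0,-0.002,1],[0.0024,-0.0132,0.376,0.0007,0,-0.002,1],[0.0024,-0.0132,0.376,0.0007,0,-0.002,0.5],[0.0024,-0.0132,0.376,0.0007,0,-0.002,0.35],[0.0024,-0.0132,0.376,0.0007,0,-0.002,0.2],[0.0024,-0.0132,0.376,0.0007,0,-0.002,0.2],[0.0024,-0.0132,0.376,0.0007,0,-0.002,0.2],[0.0024,-0.0132,0.376,0.0007,0,-0.002,0.2],[0.0024,-0.0132,0.376,0.0007,0,-0.002,0.2]]])

```text
time_s: 2.82
tool_pos: [0.4881, -0.3186, 0.0383]
tool_rot: [-180.0, -0.1, -8.6]
force: [0.8, -0.7, -0.1]
grip_width: 0.0484
grasp_force: 0.0
```

```bash
python3 g.py .4872 -.3197 .12 -8.7
```

```text
t 2.82 p [ 0.4881 -0.3186  0.0383] rot [-1.80e+02 -6.00e-02 -8.59e+00] F [ 0.81 -0.67 -0.1 ] w 0.0484 gf 0.0 q [ 45.  20. -17. 104.   7.  57. -74.]
[-0.0023, 0.0039, -0.2724, -0.0, -0.0004, 0.0006]
```

Request:
servo_tool(series=[[[0,0,0,0,0,0,0.1],[0,0,0,0,0,0,0.1],[0,0,0,0,0,0,0.1],[0,0,0,0,0,0,0.1],[0,0,0,0,0,0,0.1],[0,0,0,0,0,0,0.1],[0,0,0,0,0,0,0.1],[0,0,0,0,0,0,0.1]]])

```text
time_s: 3.48
tool_pos: [0.4878, -0.3184, 0.0376]
tool_rot: [-180.0, -0.0, -8.6]
force: [-0.3, 0.7, 0.1]
grip_width: 0.0241
grasp_force: 20.0
```

Request:
servo_tool(series=[[[0,0,-0.02,0,0,0,0.1],[0,0,-0.06,0,0,0,0.1],[0,0,-0.12,0,0,0,0.1],[0,0,-0.18,0,0,0,0.1],[0,0,-0.22,0,0,0,0.1],[0,0,-0.24,0,0,0,0.1],[0,0,-0.24,0,0,0,0.1],[0,0,-0.24,0,0,0,0.1]]])

```text
time_s: 4.15
tool_pos: [0.4877, -0.3185, 0.1097]
tool_rot: [-180.0, -0.0, -8.6]
force: [-0.8, -0.7, -1.6]
grip_width: 0.0236
grasp_force: 20.0
```

```bash
python3 - <<'E'
from h import *
F=[]
for i in range(12):
    c=cam('top' if i%2 else 'side'); F.append(get_obs()['force'])
print(np.round(F,1).tolist(),np.mean(F,0))
E
python3 g.py .5041 -.1867 .11 -8.7 .5101 -.1474 .11 -8.7
```

```text
[[-0.7, 0.5, -0.1], [0.2, -0.2, -2.1], [-0.2, -0.4, -1.3], [0.0, 0.0, -1.5], [0.3, 0.5, -1.3], [0.6, -0.2, -0.8], [0.3, -0.2, -1.8], [-0.5, -0.6, -0.9], [1.1, 0.1, -0.2], [-1.1, -0.1, -0.9], [-0.7, -0.7, -1.9], [0.4, 0.1, -1.3]] [-0.0177296  -0.09921682 -1.16872807]
t 4.75 p [ 0.4878 -0.3184  0.1096] rot [-1.7996e+02 -1.0000e-02 -8.5900e+00] F [ 0.42  0.14 -1.25] w 0.0235 gf 19.97 q [ 46.  16. -18. 100.   5.  65. -72.]
[-0.012, -0.4423, -0.0012, -0.0002, -0.0001, 0.0006]
[-0.0118, -0.5748, -0.0011, -0.0002, -0.0001, 0.0006]
```

Request:
servo_tool(series=[[[-0.002,-0.08,0,0,0,0,0.1],[-0.006,-0.2,0,0,0,0,0.1],[-0.009,-0.32,0,0,0,0,0.1],[-0.012,-0.4,0,0,0,0,0.1],[-0.012,-0.43,0,0,0,0,0.1],[-0.012,-0.442,0,0,0,0,0.1],[-0.012,-0.442,0,0,0,0,0.1],[-0.012,-0.442,0,0,0,0,0.1],[-0.012,-0.442,0,0,0,0,0.1]]])

```text
time_s: 5.5
tool_pos: [0.5037, -0.189, 0.1097]
tool_rot: [180.0, -0.0, -8.8]
force: [0.0, 0.0, -0.5]
grip_width: 0.0238
grasp_force: 20.0
```

```bash
python3 - <<'E'
from h import *
c=cam('side'); save('s2.png',c['frame'][150:290,120:320],4)
E
python3 g.py .5041 -.1867 .043 -8.7
```

```text
t 5.55 p [ 0.5037 -0.1888  0.1096] rot [-1.7999e+02 -1.0000e-02 -8.7600e+00] F [-0.13  0.09 -1.45] w 0.0231 gf 19.97 q [ 38.  11. -23. 106.   5.  63. -85.]
[0.0001, -0.007, 0.2221, -0.0, -0.0001, -0.0003]
```

View pics/s2.png

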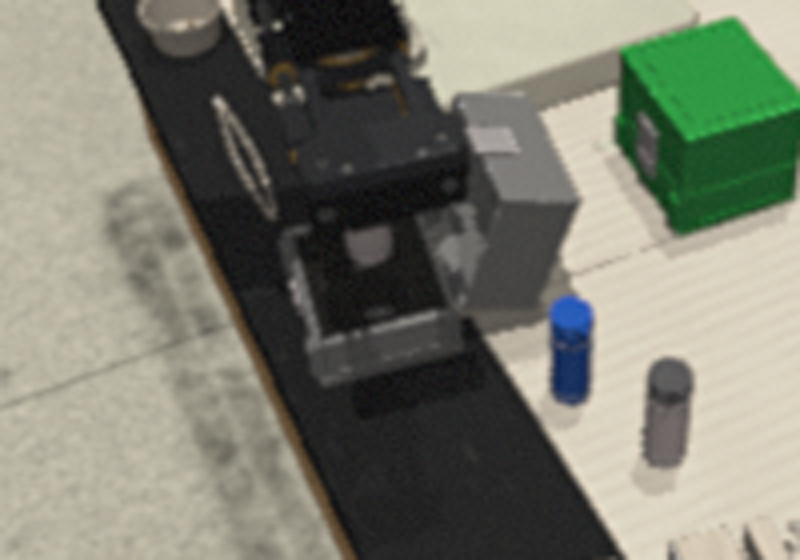

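Request:
servo_tool(series=[[[0,-0.007,0.04,0,0,0,0.1],[0,-0.007,0.08,0,0,0,0.1],[0,-0.007,0.11,0,0,0,0.1],[0,-0.007,0.14,0,0,0,0.1],[0,-0.007,0.16,0,0,0,0.1],[0,-0.007,0.18,0,0,0,0.1],[0,-0.007,0.2,0,0,0,0.1],[0,-0.007,0.215,0,0,0,0.1],[0,-0.007,0.221,0,0,0,0.1],[0,-0.007,0.221,0,0,0,0.1]]])

```text
time_s: 6.38
tool_pos: [0.5044, -0.1846, 0.0431]
tool_rot: [-180.0, 0.0, -8.6]
force: [0.9, -0.1, -1.3]
grip_width: 0.0239
grasp_force: 20.0
```

```bash
python3 g.py .5041 -.1867 .043 -8.7
```

```text
t 6.38 p [ 0.5044 -0.1846  0.0431] rot [-179.96    0.     -8.59] F [ 0.94 -0.12 -1.27] w 0.0239 gf 19.97 q [ 37.  16. -22. 110.   7.  56. -87.]
[0.0002, 0.0069, 0.0004, -0.0002, 0.0, 0.0006]
```

Request:
servo_tool(series=[[[0,0.005,0.0,0,0,0,0.1],[0,0.005,0.001,0,0,0,0.1],[0,0.005,0.001,0,0,0,0.55],[0,0.005,0.001,0,0,0,0.55],[0,0.005,0.001,0,0,0,0.55],[0,0.005,0.001,0,0,0,0.55],[0,0.005,0.001,0,0,0,0.55],[0,0.005,0.001,0,0,0,0.55]]])

```text
time_s: 7.05
tool_pos: [0.5043, -0.1862, 0.0432]
tool_rot: [-180.0, -0.0, -8.6]
force: [0.1, 0.4, -1.6]
grip_width: 0.0465
grasp_force: 0.0
```

Request:
servo_tool(series=[[[0,0,-0.06,0,0,0,0.55],[0,0,-0.15,0,0,0,0.5],[0,0,-0.28,0,0,0,0.3],[0,0,-0.4,0,0,0,0.1],[0,0,-0.5,0,0,0,0],[0,0,-0.52,0,0,0,0]]])

```text
time_s: 7.55
tool_pos: [0.5072, -0.1871, 0.2054]
tool_rot: [179.9, -0.6, -8.6]
force: [0.5, 0.3, -0.4]
grip_width: 0.0247
grasp_force: 0.0
```

```bash
python3 - <<'E'
from h import *
c=cam('side'); save('s3.png',c['frame'][150:290,120:320],4)
P=cloud(c)
m=(np.hypot(P[...,0]-.504,P[...,1]+.187)<.03)&(P[...,2]>.06)&(P[...,2]<.1)
q=P[m]; print(len(q),np.percentile(q[:,2],[5,50,95]),cv2.minEnclosingCircle(q[:,:2].astype(np.float32)))
m=(abs(P[...,0]-.60)<.06)&(abs(P[...,1]+.17)<.06)&(P[...,2]>.105)
q=P[m]; print(q.mean(0),q.min(0),q.max(0))
E
python3 g.py .5041 -.1867 .2 -8.7
```

```text
117 [0.06184339 0.0752363  0.07739776] ((0.5037162899971008, -0.1889142394065857), 0.01236545480787754)
[ 0.5867848  -0.18577224  0.12550913] [ 0.54000143 -0.22995729  0.10500002] [ 0.6160756  -0.13388192  0.42347243]
t 7.6 p [ 0.5067 -0.187   0.204 ] rot [179.9   -0.47  -8.59] F [ 0.27 -0.12  0.93] w 0.0211 gf 0.0 q [ 39.   6. -23. 100.   3.  74. -83.]
[-0.0089, 0.0003, 0.0131, 0.0006, -0.0026, 0.0006]
```

View pics/s3.png

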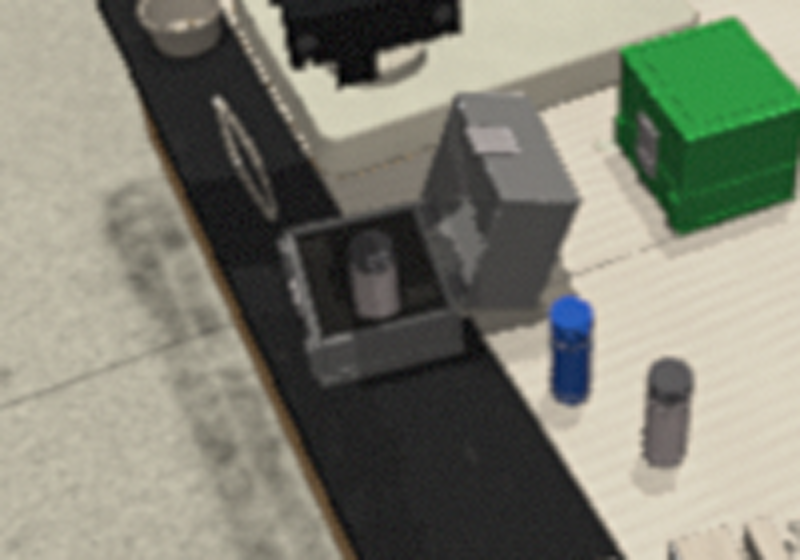

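Request:
servo_tool(series=[[[0.1,0,0.01,0.0006,-0.0026,0,0],[0.22,0,0.01,0.0006,-0.0026,0,0],[0.33,0,0.01,0.0006,-0.0026,0,0],[0.42,0,0.01,0.0006,-0.0026,0,0],[0.455,0,0.01,0.0006,-0.0026,0,0],[0.455,0,0.01,0.0006,-0.0026,0,0],[0.455,0,0.01,0.0006,-0.0026,0,0]]])

```text
time_s: 8.18
tool_pos: [0.6383, -0.2061, 0.1938]
tool_rot: [-179.8, 0.7, -8.6]
force: [-0.3, -0.7, 0.4]
grip_width: 0.0003
grasp_force: 0.0
```

```bash
python3 g.py .6431 -.2029 .095 -8.7
```

```text
t 8.18 p [ 0.6383 -0.2061  0.1938] rot [-179.8     0.66   -8.56] F [-0.29 -0.74  0.38] w 0.0003 gf 0.0 q [ 33.  24. -23.  81.   9.  78. -89.]
[0.0179, -0.0118, 0.3293, -0.0011, 0.0037, 0.0008]
```

Down behind the lid, then pull it over.

Request:
servo_tool(series=[[[0.01,-0.01,0.05,-0.001,0.004,0,0],[0.018,-0.012,0.15,-0.001,0.004,0,0],[0.018,-0.012,0.25,-0.001,0.004,0,0],[0.018,-0.012,0.31,-0.001,0.004,0,0],[0.018,-0.012,0.328,-0.001,0.004,0,0],[0.018,-0.012,0.328,-0.001,0.004,0,0],[0.018,-0.012,0.328,-0.001,0.004,0,0]]])

```text
time_s: 8.77
tool_pos: [0.6442, -0.2038, 0.0988]
tool_rot: [179.9, -0.3, -8.6]
force: [0.2, -0.4, 1.0]
grip_width: 0.0003
grasp_force: 0.0
```

Request:
servo_tool(series=[[[-0.04,0,0,0,0,0,0],[-0.08,0,0,0,0,0,0],[-0.12,0,-0.005,0,0,0,0],[-0.16,0,-0.01,0,0,0,0],[-0.2,0,-0.02,0,0,0,0],[-0.24,0,-0.03,0,0,0,0],[-0.28,0,-0.045,0,0,0,0],[-0.32,0,-0.055,0,0,0,0],[-0.36,0,-0.06,0,0,0,0],[-0.4,0,-0.065,0,0,0,0],[-0.44,0,-0.07,0,0,0,0],[-0.44,0,-0.07,0,0,0,0]]])

```text
time_s: 9.77
tool_pos: [0.5131, -0.1842, 0.1207]
tool_rot: [179.8, -0.4, -8.6]
force: [-0.6, 0.4, -0.6]
grip_width: 0.0007
grasp_force: 0.0
```

```bash
python3 - <<'E'
from h import *
c=cam('side'); save('s4.png',c['frame'][150:290,120:320],4)
E
python3 g.py .6 -.33 .16 -8.7
```

```text
t 9.82 p [ 0.5143 -0.1843  0.1205] rot [179.85  -0.48  -8.62] F [ 0.75 -0.16 -0.4 ] w 0.0003 gf 0.0 q [ 39.  11. -24. 105.   5.  64. -86.]
[0.3564, 0.4375, -0.1276, 0.0008, -0.0027, 0.0005]
```

View pics/s4.png

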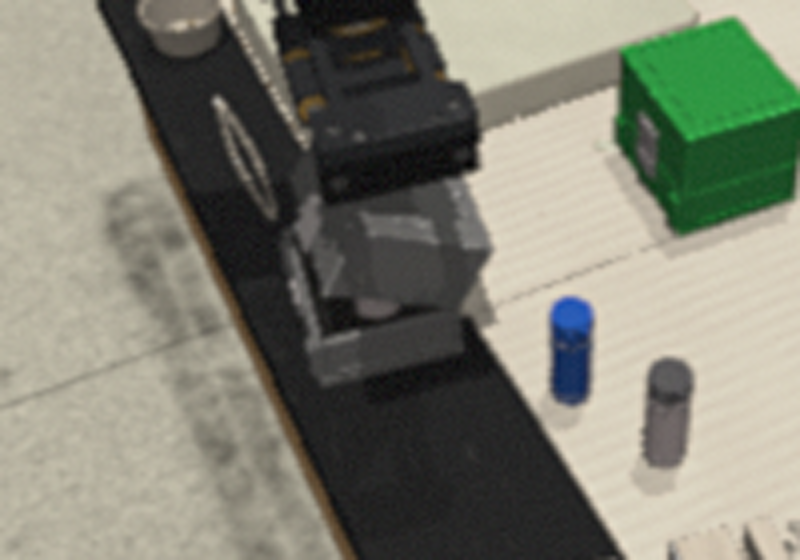

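Request:
servo_tool(series=[[[-0.04,0,0,0,0,0,0],[-0.08,0,0,0,0,0,0],[-0.08,0,0,0,0,0,0],[-0.08,0,0,0,0,0,0],[-0.08,0,-0.1,0,0,0,0.2],[-0.08,0,-0.2,0,0,0,0.4],[-0.08,0,-0.25,0,0,0,0.55],[-0.08,0,-0.25,0,0,0,0.55]]])

```text
time_s: 10.48
tool_pos: [0.4935, -0.181, 0.1979]
tool_rot: [179.8, -0.8, -8.6]
force: [0.4, -0.0, 0.7]
grip_width: 0.0197
grasp_force: 0.0
```

```bash
python3 g.py .55 -.27 .18 37 .6075 -.3373 .15 82.7
python3 - <<'E'
from h import *
c=cam('side'); P=cloud(c)
m=(abs(P[...,0]-.507)<.03)&(abs(P[...,1]+.167)<.03)&(P[...,2]<.16); print(np.percentile(P[m][:,2],[5,50,95]))
E
```

```text
t 10.48 p [ 0.4935 -0.181   0.1979] rot [179.84  -0.78  -8.57] F [ 0.39 -0.01  0.75] w 0.0197 gf 0.0 q [ 40.   5. -24. 103.   2.  72. -83.]
[0.2297, 0.2652, 0.0634, 0.0025, -0.0038, -0.2532]
[0.4512, 0.4582, 0.1669, 0.0041, -0.0027, -0.5071]
[-0.91748829  0.08511435  0.08727327]
```

Request:
servo_tool(series=[[[0.1,0.1,0,0.001,-0.001,-0.04,0.55],[0.2,0.2,0.03,0.002,-0.003,-0.08,0.55],[0.3,0.3,0.08,0.003,-0.003,-0.12,0.55],[0.38,0.38,0.1,0.004,-0.003,-0.16,0.55],[0.43,0.43,0.1,0.004,-0.003,-0.2,0.55],[0.451,0.458,0.1,0.004,-0.003,-0.24,0.55],[0.451,0.458,0.1,0.004,-0.003,-0.28,0.55],[0.451,0.458,0.1,0.004,-0.003,-0.32,0.55],[0.451,0.458,0.1,0.004,-0.003,-0.36,0.55],[0.451,0.458,0.1,0.004,-0.003,-0.4,0.55],[0.451,0.458,0.1,0.004,-0.003,-0.44,0.55],[0.451,0.458,0.1,0.004,-0.003,-0.48,0.55]]])

```text
time_s: 11.53
tool_pos: [0.603, -0.3359, 0.1618]
tool_rot: [-179.4, -0.1, 77.7]
force: [0.1, 0.0, -1.1]
grip_width: 0.0478
grasp_force: 0.0
```

```bash
python3 g.py .6075 -.3373 .12 82.7
```

```text
t 11.53 p [ 0.603  -0.3359  0.1618] rot [-1.7936e+02 -1.3000e-01  7.7700e+01] F [ 0.07  0.04 -1.08] w 0.0478 gf 0.0 q [ 49.  29. -32.  80.  15.  76.   5.]
[-0.0016, 0.0172, 0.139, -0.0035, -0.0009, -0.0278]
```

Request:
servo_tool(series=[[[0,0.01,0.05,-0.0035,-0.001,-0.027,0.55],[-0.0016,0.017,0.1,-0.0035,-0.001,-0.028,0.55],[-0.0016,0.017,0.139,-0.0035,-0.001,-0.028,0.55],[-0.0016,0.017,0.139,-0.0035,-0.001,-0.028,0.55],[-0.0016,0.017,0.139,-0.0035,-0.001,-0.028,0.55],[-0.0016,0.017,0.139,-0.0035,-0.001,-0.028,0.55]]])

```text
time_s: 12.03
tool_pos: [0.6077, -0.3377, 0.122]
tool_rot: [179.9, 0.1, 82.3]
force: [0.9, -1.0, 0.5]
grip_width: 0.0479
grasp_force: 0.0
```

```bash
python3 g.py .6075 -.3373 .038 82.7;python3 - <<'E'
from h import *
c=cam('side'); P=cloud(c)
m=(np.hypot(P[...,0]-.6075,P[...,1]+.3373)<.03)&(P[...,2]>.064)&(P[...,2]<.078); print(m.sum(),cv2.minEnclosingCircle(P[m][:,:2].astype(np.float32)))
E
```

```text
t 12.03 p [ 0.6077 -0.3377  0.122 ] rot [1.7992e+02 8.0000e-02 8.2320e+01] F [ 0.95 -1.04  0.5 ] w 0.0479 gf 0.0 q [ 50.  31. -32.  82.  17.  72.   8.]
[0.0016, -0.0011, 0.2798, 0.0005, 0.0005, -0.0021]
106 ((0.6082305312156677, -0.33791160583496094), 0.013185087591409683)
```

Request:
servo_tool(series=[[[0.0016,-0.001,0.06,0,0,-0.002,0.55],[0.0016,-0.001,0.13,0,0,-0.002,0.55],[0.0016,-0.001,0.2,0,0,-0.002,0.55],[0.0016,-0.001,0.25,0,0,-0.002,0.55],[0.0016,-0.001,0.28,0,0,-0.002,0.55],[0.0016,-0.001,0.28,0,0,-0.002,0.55],[0.0016,-0.001,0.28,0,0,-0.002,0.1],[0.0016,-0.001,0.28,0,0,-0.002,0.1],[0.0016,-0.001,0.28,0,0,-0.002,0.1],[0.0016,-0.001,0.28,0,0,-0.002,0.1],[0.0016,-0.001,0.28,0,0,-0.002,0.1],[0.0016,-0.001,0.28,0,0,-0.002,0.1]]], grip_force=30)

```text
time_s: 13.08
tool_pos: [0.6082, -0.3376, 0.0391]
tool_rot: [179.8, 0.1, 82.7]
force: [0.8, 0.7, 1.8]
grip_width: 0.0231
grasp_force: 30.0
```

Request:
servo_tool(series=[[[0,0,0,0,0,0,0.1],[0,0,0,0,0,0,0.1],[0,0,0,0,0,0,0.1],[0,0,0,0,0,0,0.1],[0,0,0,0,0,0,0.1]]])

```text
time_s: 13.5
tool_pos: [0.6083, -0.3376, 0.0391]
tool_rot: [179.8, 0.1, 82.7]
force: [1.5, 0.1, 5.8]
grip_width: 0.023
grasp_force: 30.0
```

Request:
servo_tool(series=[[[0,0,-0.02,0,0,0,0.1],[0,0,-0.06,0,0,0,0.1],[0,0,-0.12,0,0,0,0.1],[0,0,-0.18,0,0,0,0.1],[0,0,-0.24,0,0,0,0.1],[0,0,-0.27,0,0,0,0.1],[0,0,-0.27,0,0,0,0.1],[0,0,-0.27,0,0,0,0.1],[0,0,-0.27,0,0,0,0.1]]])

```text
time_s: 14.25
tool_pos: [0.6061, -0.3368, 0.1173]
tool_rot: [-179.9, 0.0, 82.7]
force: [-0.9, -0.1, -4.5]
grip_width: 0.0236
grasp_force: 30.0
```

```bash
python3 - <<'E'
from h import *
F=[]
for i in range(8):
    c=cam('side'); F.append(get_obs()['force'])
print(np.mean(F,0))
E
python3 g.py .5516 -.4274 .12 82.7
```

```text
[-0.10169604 -0.11362627 -3.9334308 ]
t 14.65 p [ 0.6071 -0.3371  0.1187] rot [1.7994e+02 8.0000e-02 8.2730e+01] F [-0.32  0.25 -4.46] w 0.0231 gf 29.98 q [ 50.  31. -32.  82.  17.  72.   9.]
[-0.3219, -0.1456, -0.0042, 0.0003, 0.0004, 0.0002]
```

Request:
servo_tool(series=[[[-0.05,-0.02,-0.004,0,0,0,0.1],[-0.12,-0.05,-0.004,0,0,0,0.1],[-0.2,-0.09,-0.004,0,0,0,0.1],[-0.27,-0.12,-0.004,0,0,0,0.1],[-0.31,-0.14,-0.004,0,0,0,0.1],[-0.322,-0.146,-0.004,0,0,0,0.1],[-0.322,-0.146,-0.004,0,0,0,0.1],[-0.322,-0.146,-0.004,0,0,0,0.1],[-0.322,-0.146,-0.004,0,0,0,0.1],[-0.322,-0.146,-0.004,0,0,0,0.1],[-0.322,-0.146,-0.004,0,0,0,0.1]]])

```text
time_s: 15.57
tool_pos: [0.5527, -0.4258, 0.1204]
tool_rot: [179.9, 0.1, 82.9]
force: [-0.5, -0.5, -4.1]
grip_width: 0.0232
grasp_force: 30.0
```

```bash
python3 - <<'E'
from h import *
c=cam('side'); save('s5.png',c['frame'][190:340,200:360],4)
E
python3 g.py .5516 -.4274 .085 82.7
```

```text
t 15.62 p [ 0.5524 -0.4262  0.1204] rot [1.799e+02 7.000e-02 8.284e+01] F [ 0.71  0.83 -4.12] w 0.0226 gf 29.98 q [ 57.  31. -31.  82.  16.  72.  18.]
[-0.0041, -0.0024, 0.1179, 0.0006, 0.0004, 0.0008]
```

View pics/s5.png

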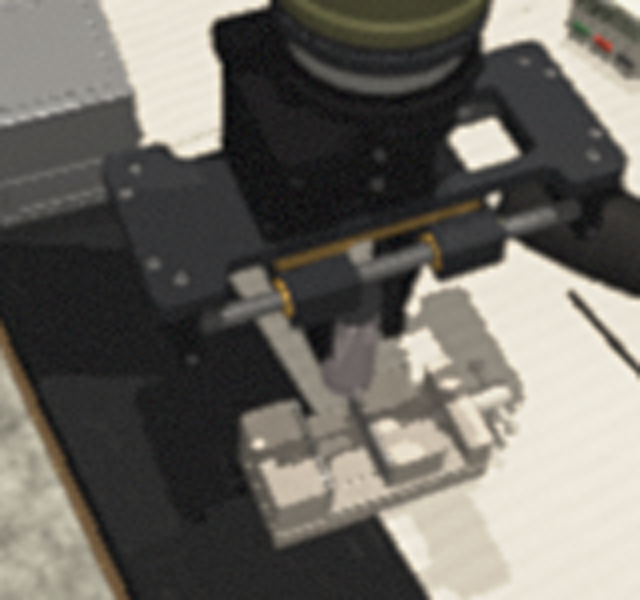

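Request:
servo_tool(series=[[[-0.004,-0.0024,0.03,0,0,0,0.1],[-0.004,-0.0024,0.06,0,0,0,0.1],[-0.004,-0.0024,0.09,0,0,0,0.1],[-0.004,-0.0024,0.11,0,0,0,0.1],[-0.004,-0.0024,0.118,0,0,0,0.1],[-0.004,-0.0024,0.118,0,0,0,0.1],[-0.004,-0.0024,0.118,0,0,0,0.1],[-0.004,-0.0024,0.118,0,0,0,0.1],[-0.004,-0.0024,0.118,0,0,0,0.1]]])

```text
time_s: 16.37
tool_pos: [0.5512, -0.4288, 0.0856]
tool_rot: [179.9, 0.1, 82.7]
force: [0.5, -0.4, -3.0]
grip_width: 0.0232
grasp_force: 30.0
```

```bash
python3 g.py .5516 -.4274 .051 82.7
```

```text
t 16.37 p [ 0.5512 -0.4288  0.0856] rot [1.7985e+02 1.3000e-01 8.2730e+01] F [ 0.53 -0.42 -3.02] w 0.0232 gf 29.98 q [ 57.  32. -30.  84.  17.  68.  17.]
[0.0052, 0.0005, 0.1153, 0.0008, 0.0007, 0.0002]
```

Request:
servo_tool(series=[[[0.005,0,0.015,0,0,0,0.1],[0.005,0,0.03,0,0,0,0.1],[0.005,0,0.04,0,0,0,0.1],[0.005,0,0.05,0,0,0,0.1],[0.005,0,0.06,0,0,0,0.1],[0.005,0,0.07,0,0,0,0.1],[0.005,0,0.078,0,0,0,0.1],[0.005,0,0.078,0,0,0,0.1],[0.005,0,0.078,0,0,0,0.1]]])

```text
time_s: 17.12
tool_pos: [0.5509, -0.4271, 0.0613]
tool_rot: [179.9, 0.1, 82.7]
force: [-0.2, 0.4, -3.6]
grip_width: 0.023
grasp_force: 30.0
```

```bash
python3 g.py .5516 -.4274 .051 82.7
```

```text
t 17.12 p [ 0.5509 -0.4271  0.0613] rot [1.7993e+02 8.0000e-02 8.2730e+01] F [-0.22  0.43 -3.63] w 0.023 gf 29.98 q [ 57.  34. -30.  85.  18.  66.  17.]
[-0.0007, 0.0024, 0.0342, 0.0004, 0.0004, 0.0002]
```

Inside the gap with no contact force; lower the rest slowly.

Request:
servo_tool(series=[[[0,0.002,0.005,0,0,0,0.1],[0,0.002,0.01,0,0,0,0.1],[0,0.002,0.015,0,0,0,0.1],[0,0.002,0.02,0,0,0,0.1],[0,0.002,0.025,0,0,0,0.1],[0,0.002,0.029,0,0,0,0.1],[0,0.002,0.032,0,0,0,0.1],[0,0.002,0.034,0,0,0,0.1],[0,0.002,0.034,0,0,0,0.1],[0,0.002,0.034,0,0,0,0.1]]])

```text
time_s: 17.95
tool_pos: [0.5516, -0.4273, 0.0513]
tool_rot: [179.9, 0.1, 82.7]
force: [-0.6, 0.3, -2.9]
grip_width: 0.0231
grasp_force: 30.0
```

```bash
python3 g.py .5516 -.4274 .051 82.7;  python3 - <<'E'
from h import *
c=cam('side'); P=cloud(c)
m=(abs(P[...,0]-.507)<.03)&(abs(P[...,1]+.167)<.03)&(P[...,2]>0)&(P[...,2]<.16); print(m.sum(),np.percentile(P[m][:,2],[5,50,95]))
save('s6.png',c['frame'][190:340,200:360],4)
E
```

```text
t 17.95 p [ 0.5516 -0.4273  0.0513] rot [1.7991e+02 1.0000e-01 8.2730e+01] F [-0.61  0.33 -2.89] w 0.0231 gf 29.98 q [ 57.  34. -30.  85.  18.  65.  17.]
[-0.0004, 0.0, 0.0011, 0.0005, 0.0005, 0.0002]
503 [0.08440404 0.08586866 0.08745274]
```

View pics/s6.png

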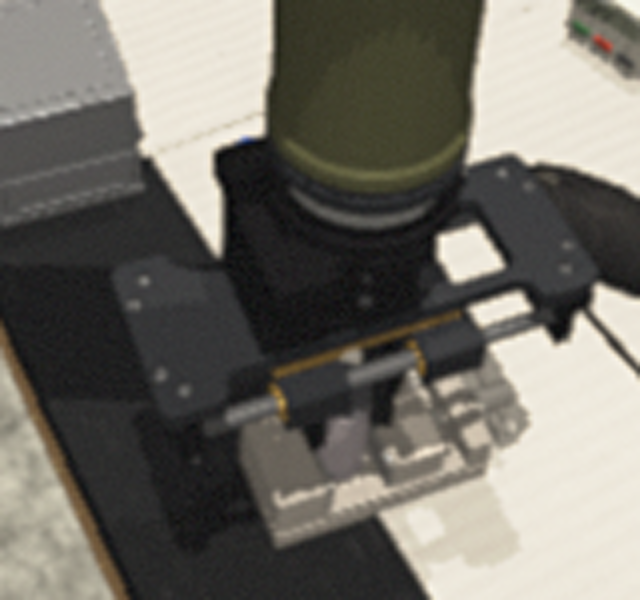

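Request:
servo_tool(series=[[[0,0,0.002,0,0,0,0.1],[0,0,0.004,0,0,0,0.1],[0,0,0.005,0,0,0,0.1],[0,0,0.005,0,0,0,0.1],[0,0,0.005,0,0,0,0.1],[0,0,0.005,0,0,0,0.1],[0,0,0.005,0,0,0,0.1],[0,0,0.005,0,0,0,0.1]]])

```text
time_s: 18.67
tool_pos: [0.5519, -0.4276, 0.051]
tool_rot: [179.9, 0.1, 82.7]
force: [-2.3, 0.5, 6.1]
grip_width: 0.0227
grasp_force: 30.0
```

```bash
python3 g.py .5516 -.4274 .051 82.7
```

```text
t 18.67 p [ 0.5519 -0.4276  0.051 ] rot [1.7987e+02 1.4000e-01 8.2730e+01] F [-2.29  0.54  6.06] w 0.0227 gf 29.99 q [ 57.  34. -30.  85.  18.  65.  17.]
[0.0004, -0.0011, 0.0002, 0.0007, 0.0008, 0.0002]
```

Contact force flipped from −3 to +6 N: it rests on the slot floor, held at 30 N.

```bash
python3 -c "
from cell import env; print(env.sign_off())"
```

```text
the job is handed in; nothing more can be done
None
```

The job is handed in, though the sign-off gave no verdict: the empty canister (about 1 N) stands in seat_0 with the lid shut, and the loaded one (about 4 N) rests on the vice's slot floor, held upright at 30 N.

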